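# Pump down a vacuum food canister

### The arm

A 6-joint arm with a two-finger parallel gripper is mounted at the origin on the work surface. World frame = base frame: x ahead of the robot, y to its left, z up, the work surface at z = 0. Lengths are in m, angles in rad, forces in N, time in s.
With the tool pointing down it reaches from about 0.25 to 0.775 m from the base axis. Payload 4 kg.
Tool frame: the origin (TCP) lies midway between the tips of the shut fingers; the grasp point (between the pads) lies ctrl.tcp_to_grasp behind it (ctrl.tcp_to_grasp is the distance from the TCP to the grasp point, in m); z points along the fingers, y is the line along which they close (so a half turn about z gives the same grasp; the last joint's range is limited). The gripper opens to 94 mm and grips with 3 to 60 N. Pads are 16 mm wide; open, the fingers measure 119 mm over their backs; the gripper's body (75 mm by 177 mm) begins 78 mm behind the grasp point.
Start: joints at [-1.251, 0.087, 1.371, -0, 1.684, -0.103], TCP at [0.226, -0.502, 0.206] pointing down, gripper open.
Joint ranges: [-3.1, 3.1], [-0.76, 2.03], [0.27, 2.55], [-1.08, 4.22], [0.17, 2.65], [-2.57, 2.57]. Speed limits (rad/s): [2.79, 2.79, 3.14, 3.14, 3.14, 3.14].

### API

Orientations are given as a unit quaternion [x, y, z, w].
In Python, from workcell import ctrl gives the robot as it stands.
- The arm moves only by the tool steer_hand, called as name(argument=value, ...), one argument or row to a line, values as JSON. Schema: {"type":"object","properties":{"plan":{"type":"array","items":{"type":"array","prefixItems":[{"type":"array","items":{"type":"number"},"minItems":3,"maxItems":3},{"type":"array","items":{"type":"number"},"minItems":3,"maxItems":3}],"minItems":2,"maxItems":2},"minItems":1,"maxItems":12},"jaw":{"type":"number"},"grip_n":{"type":"number"},"only":{"type":"string"},"quiet":{"type":"boolean"},"lines":{"type":"string"}},"required":["plan"],"additionalProperties":false}. plan is a list of rows, 1 to 12 of them, each written [[dx, dy, dz], [rx, ry, rz]]: dx, dy, dz in units of 20 mm, then a rotation vector rx, ry, rz in units of 0.05 rad; each row is the pose to reach, as a shift and turn from the pose commanded when the call began, along the tool's axes at that moment; what a row does not reach only later rows make up. A row lasts 1/10 s, in which the tool goes at most 0.05 m and 0.15 rad, less where a joint would pass 70% of its speed; a pose out of reach is approached as far as the arm can. jaw is the finger opening in m, set as the call begins (left out keeps the last). The fingers move at their own pace and stop on an object; grip_n is the grip in N (left out, the last holds). Time passes only in rows, so rows that do not move let the fingers close. The tool returns the time, the measured TCP pose, the force, the opening and the grip force at its end. only (a regular expression) keeps the lines of the reply that match it, lines (a string "A,B") keeps lines A to B, and quiet returns only ok. Input that does not fit is refused with a message, and nothing moves.
- ctrl.observe(): the state, without advancing time (a new reading comes with each control period).
- ctrl.get_image(name): name is "side" or "top" or "wrist"; returns (picture, depth): 400x640x3 uint8, blue, green, red; 400x640 float32, m along the optical axis (not along the pixel's ray), 0 where there is no reading.
- ctrl.camera_model(name): a dict with "camera_matrix" (3x3 intrinsics, pixels), "dist_coeffs" ([k1, k2, p1, p2, k3] as OpenCV has them; the pictures are not rectified), "cam_to_world" (4x4, takes a point from camera to world coordinates). Camera axes: x right, y down, z forward; pixel columns grow to the right and rows downward; lengths in m; the calibration is good to about 2 mm. A picture is of the moment at which its call begins: read the wrist's pose just before it. camera_model takes no time and is no camera call; for the wrist camera it gives the pose at the moment of the call.
- ctrl.hand_in(): hands the job in; it is judged then, once.
The state is a dict: "time_s": time; "q": joint angles; "joint_velocities": joint speeds; "joint_efforts": joint torques, N m; "eef_pos": TCP position; "ee_rot": TCP orientation; "force": force on the tool from outside, world axes, zero at the start; "wrist_torque": the same for the moment, N m; "opening": finger opening in m; "grip_force": force on a finger pad.
Only numpy, scipy, OpenCV 4.12 (cv2) and the standard library are available. Lean on these libraries where they do the work, as an engineer would, in place of code of your own. Each camera call takes 0.05 s, during which the arm holds its last target. There are 200 camera calls.

### The job

Press the white lid of the steel vacuum canister fully home, so that its orange seal no longer shows. Then take the black pump grip on the lid across its sides so that your grip squeezes the red release button in, pull the telescoping pump straight up past its first stop to its second stop, and finish while still holding it there, fully extended. The canister must stay standing on the counter with its lid seated, and the other things on the counter are to be left where they are.

Things in the scene. Friction and masses are not known exactly. Their poses are not given: they have to be found in the camera images.
- canister: Loose brushed-steel vacuum canister, upright cylinder, 110 mm diameter, 110 mm high, about 1 kg with lid and pump. The only container with a red button. Origin: centre of its underside; z up its axis; y points to the side of the pump grip that carries the red button. Lid, pump and button keep its axes. Its yaw varies.
- lid (a joint): Height of the lid above its seat, m: 0 = fully seated, 0.012 at most; starts 6 to 10 mm proud, orange seal showing. White disc, 112 mm diameter, 14 mm thick; seated, its top is 124 mm above the canister's underside. The seal rubs: about 13 N moves it either way, it stays where left. Press straight down on the lid, or on top of the pump grip.
- lid_top (a point): Point on the canister's axis at the height of the lid's upper face, moves with the lid.
- handle (a joint): Extension of the pump's steel inner rod (12 mm diameter) out of the sleeve, m: 0 = in, 0.045 = first stop. It carries the black grip. A return spring pulls it down with 2 to 3 N. Locked within about 1 mm of 0 until the red button is squeezed in.
- sleeve (a joint): Extension of the pump's aluminium sleeve (19 mm tube, 26 mm collar) out of the lid, m: 0 = in, 0.045 = second stop. A return spring of 4 to 5 N pulls it down, so the inner rod comes out first, then the sleeve. The grip's rise is handle + sleeve, 90 mm at the second stop; pulling farther lifts the canister. If let go, the pump slides back in.
- grip_mid (a point): Centre of the black pump grip: a block 50 mm long (x), 24 mm wide (y), 30 mm high (z), in the canister's axes. With the pump retracted this point is 25 mm above the lid's upper face: the grip's underside 10 mm above the lid, its top 40 mm above it.
- button (a joint): Travel of the red release button into the grip, m: 0 = out, 0.0055 = fully in; it frees the pump from about 4.5 mm. Spring of about 2.5 to 6 N, comes out when let go. Squeeze it with one finger, the other finger on the grip's far side: the grip measures 30 mm across with the button out, 24.5 mm with it in.
- button_face (a point): Centre of the button's outer face, 20 mm wide and 18 mm high, 6 mm proud of the middle of the grip's +y side when out; level with grip_mid; pressed along -y of the canister.
- flour_tin: Bystander: loose green tin, 106 mm diameter, 121 mm high with its knob. Origin: centre of its underside.
- jar_white: Bystander: loose white plastic jar, 64 mm diameter, 105 mm high. Origin: centre of its underside.
- jar_amber: Bystander: loose amber jar, 52 mm diameter, 85 mm high. Origin: centre of its underside.
- mug: Bystander: loose blue mug, 80 mm diameter, 92 mm high. Origin: centre of its underside.
- spice_a: Bystander: loose glass spice jar with a brown label, 44 mm diameter, 90 mm high. Origin: centre of its underside.
- spice_b: Bystander: loose glass spice jar with a green label, 44 mm diameter, 90 mm high. Origin: centre of its underside.
- dish: Bystander: loose low black dish, 110 mm diameter, 35 mm high. Origin: centre of its underside.

How it is judged:
On the way, in this order (a step that is already met when the one before it is completed fails the run):
1. the lid is pressed down to its seat (value of joint lid below 0.0025 m), for 0.2 s.
2. with the lid seated, the pump is drawn out to its first stop (value of joint handle above 0.04 m and value of joint lid below 0.0035 m), for 0.1 s.
At the end, for the whole second after the job is handed in: The gripper's fingers hold the pump fully extended: inner rod out more than 41 of 45 mm, sleeve out more than 40 of 45 mm; lid seated to within 3.5 mm; canister upright (3.4 degrees) and at rest on the counter (lifted less than 5 mm) (value of joint lid below 0.0035 m and value of joint handle above 0.041 m and value of joint sleeve above 0.04 m and contact force between the fingers and canister above 1 N and height (world z) of canister below 0.005 m and angle between canister's own z axis and vertical below 0.06 rad and linear speed of canister below 0.02 m/s); the arm keeps its last pose, push and grip.
It fails at once if the canister is tipped, lifted clear of the counter or dragged away (angle between canister's own z axis and vertical above 0.3 rad or height (world z) of canister above 0.02 m or distance of canister from where it was at the start of the episode above 0.06 m).
It fails at once if a bystander is disturbed (distance of any of flour_tin, jar_white, jar_amber, mug, spice_a, spice_b, dish from where it was at the start of the episode above 0.03 m or angle between any of flour_tin, jar_white, jar_amber, mug, spice_a, spice_b, dish's own z axis and vertical above 0.4 rad).
It also fails if it takes over 38 s, if anything falls off the work surface, if the arm or the gripper's body presses on something with over 40 N, if the wrist force passes 120 N, or if a joint passes its speed limit or range.

## Working session

There is one attempt and no reset: what is moved stays moved. The work goes in short steps, Python scripts to look and compute and a tool call to move; the robot and the scene stay as the last step left them, time stands still between calls to the robot, and variables do not carry over. Pictures are saved under pics/ and viewed, at most 10 in all, crops included, and the job is handed in when it is done.

```bash
ls; mkdir -p pics; python3 - <<'E'
from workcell import ctrl
import cv2,numpy as np
o=ctrl.observe();print({k:np.round(v,3) for k,v in o.items()},ctrl.tcp_to_grasp)
for n in("top","side"):
    im,d=ctrl.get_image(n);cv2.imwrite(f"pics/{n}0.png",im);np.save(f"pics/{n}0.npy",d)
    print(n,ctrl.camera_model(n))
E
```

```text
pics
workcell.py
{'time_s': np.float64(0.0), 'q': array([-1.251,  0.088,  1.372,  0.   ,  1.684, -0.103]), 'joint_velocities': array([ 0.   ,  0.   , -0.   , -0.001, -0.   , -0.002]), 'joint_efforts': array([-1.0000e-03, -3.4018e+01, -3.0243e+01,  7.2000e-02,  3.3000e-02,
       -0.0000e+00]), 'eef_pos': array([ 0.226, -0.501,  0.204]), 'ee_rot': array([ 0.978,  0.21 , -0.   , -0.001]), 'force': array([ 0.106, -0.206, -1.302]), 'wrist_torque': array([ 0.005, -0.034, -0.002]), 'grip_force': np.float64(0.0), 'opening': np.float64(0.094)} 0.0188
top {'camera_matrix': array([[461.54230927,   0.        , 321.78553664],
       [  0.        , 461.54230927, 202.87313915],
       [  0.        ,   0.        ,   1.        ]]), 'dist_coeffs': array([-0.11746381,  0.        ,  0.        ,  0.        ,  0.        ]), 'cam_to_world': array([[-0.03115946, -0.97593609,  0.21581898,  0.27886718],
       [-0.99950745,  0.0296176 , -0.01037553,  0.01822254],
       [ 0.00373381, -0.21603598, -0.97637826,  1.48149191],
       [ 0.        ,  0.        ,  0.        ,  1.        ]])}
side {'camera_matrix': array([[460.22322376,   0.        , 318.03795511],
       [  0.        , 460.22322376, 191.84936428],
       [  0.        ,   0.        ,   1.        ]]), 'dist_coeffs': array([-0.08979882,  0.        ,  0.        ,  0.        ,  0.        ]), 'cam_to_world': array([[ 0.9968278 , -0.06105978,  0.05104947,  0.48601203],
       [-0.07945372, -0.72613635,  0.68294444, -0.96357198],
       [-0.00463156, -0.68483407, -0.72868432,  1.13988682],
       [ 0.        ,  0.        ,  0.        ,  1.        ]])}
```

View pics/top0.png

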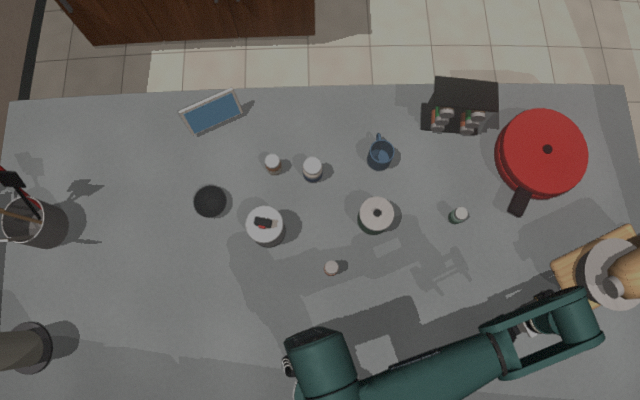

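View pics/side0.png

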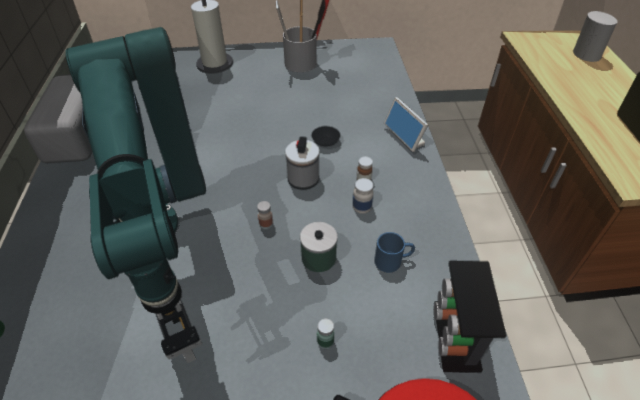

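The top view shows the canister at about (265,225), with the black grip across the lid and red on its robot-facing side near (262,230). In the side view it is at (303,160). Next I measure it.

```bash
cat > h.py <<'E'
from workcell import ctrl
import cv2,numpy as np
def ray(M,uv):
    uv=np.array(uv,float).reshape(-1,1,2)
    n=cv2.undistortPoints(uv,M["camera_matrix"],M["dist_coeffs"]).reshape(-1,2)
    T=M["cam_to_world"];d=np.c_[n,np.ones(len(n))]@T[:3,:3].T
    return T[:3,3],d
def onz(M,uv,z):
    o,d=ray(M,uv);return o+d*((z-o[2])/d[:,2])[:,None]
def deproj(M,uv,dep):
    o,d=ray(M,uv);return o+d*np.array(dep)[:,None]
E
python3 - <<'E'
from h import *
for n,(x0,x1,y0,y1) in {"top":(225,305,185,265),"side":(270,345,125,200)}.items():
    im=cv2.imread(f"pics/{n}0.png");D=np.load(f"pics/{n}0.npy");M=ctrl.camera_model(n)
    c=im[y0:y1,x0:x1];cv2.imwrite(f"pics/{n}crop.png",cv2.resize(c,None,fx=5,fy=5,interpolation=cv2.INTER_CUBIC))
    hsv=cv2.cvtColor(c,cv2.COLOR_BGR2HSV)
    vs,us=np.mgrid[y0:y1,x0:x1];uv=np.c_[us.ravel(),vs.ravel()]
    P=deproj(M,uv,D[y0:y1,x0:x1].ravel());hs=hsv.reshape(-1,3)
    np.set_printoptions(precision=4,suppress=True)
    for nm,m in {"red":((hs[:,0]<8)|(hs[:,0]>170))&(hs[:,1]>130)&(hs[:,2]>60),"black":(hs[:,2]<60)&(P[:,2]>.14),"white":(hs[:,2]>150)&(hs[:,1]<40)&(P[:,2]>.11)&(P[:,2]<.15)}.items():
        if m.sum()<3: print(n,nm,m.sum());continue
        print(n,nm,m.sum(),"px",uv[m].mean(0),"med",np.median(P[m],0),"pct",np.percentile(P[m],[3,97],axis=0).ravel())
        if nm=="white":
            mm=m.reshape(c.shape[:2]).astype(np.uint8);cs=max(cv2.findContours(mm,0,2)[0],key=cv2.contourArea)
            cs=cv2.convexHull(cs).reshape(-1,2)+[x0,y0];Q=onz(M,cs,np.median(P[m],0)[2]);print("circle",cv2.minEnclosingCircle(Q[:,:2].astype(np.float32)))
        if nm=="black":
            Q=onz(M,uv[m],np.percentile(P[m][:,2],85));print("rect",cv2.minAreaRect(Q[:,:2].astype(np.float32)))
E
python3 -c "
import cv2,numpy as np
a=cv2.imread('pics/topcrop.png');b=cv2.imread('pics/sidecrop.png');b=cv2.resize(b,(400,400));cv2.imwrite('pics/crops.png',np.hstack([a,b]))"
```

```text
top red 12 px [261.1667 226.25  ] med [0.5062 0.1823 0.1645] pct [0.5033 0.1747 0.161  0.5103 0.1883 0.168 ]
top black 115 px [263.0087 221.8957] med [0.5174 0.1756 0.1703] pct [0.5054 0.1553 0.1534 0.5298 0.1989 0.1751]
rect ((0.5172654986381531, 0.1761431097984314), (0.04800475016236305, 0.02241075225174427), 73.03394317626953)
top white 714 px [263.3095 224.2157] med [0.5115 0.1801 0.1308] pct [0.4718 0.1313 0.1251 0.567  0.2253 0.136 ]
circle ((0.5197086930274963, 0.17920143902301788), 0.053579043596982956)
side red 3 px [297. 143.] med [0.5038 0.17   0.1624] pct [0.5036 0.1698 0.1612 0.5038 0.1761 0.1706]
side black 107 px [301.9439 144.4112] med [0.5182 0.1555 0.1689] pct [0.5055 0.1456 0.1451 0.5298 0.19   0.1755]
rect ((0.5515687465667725, 0.1772509068250656), (0.13795433938503265, 0.06019846349954605), 34.37621307373047)
side white 417 px [301.9376 151.6355] med [0.5194 0.1654 0.1314] pct [0.4697 0.124  0.1272 0.5675 0.2154 0.1357]
circle ((0.5196853876113892, 0.17298835515975952), 0.05661013722419739)
```

View pics/crops.png

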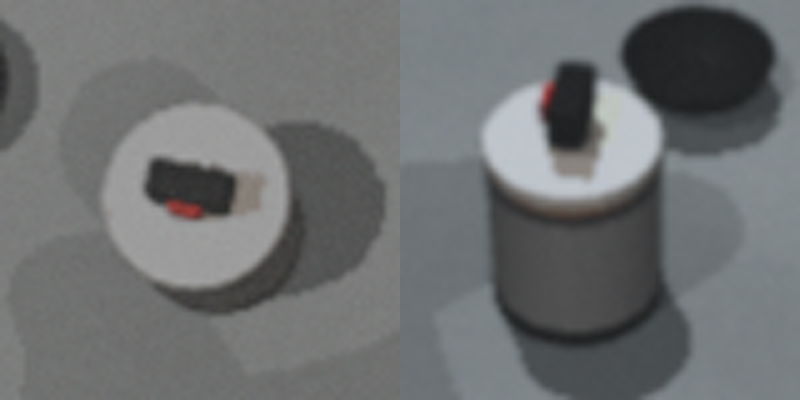

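The crops show the red button on the grip's −x side and the orange seal showing. The canister is at about (0.518, 0.177) with yaw about 73°. I work out the move to hover.

```bash
cat >> h.py <<'E'
from scipy.spatial.transform import Rotation as R
def goal(p,yaw_y):
    """tool down, tool y at world angle yaw_y (deg, mod 180): shift and turn in tool axes"""
    o=ctrl.observe();r=R.from_quat(o["ee_rot"])
    y=np.array([np.cos(np.radians(yaw_y)),np.sin(np.radians(yaw_y)),0]);z=np.array([0,0,-1.])
    best=min((r.inv()*R.from_matrix(np.c_[np.cross(s*y,z),s*y,z]) for s in(1,-1)),key=lambda q:q.magnitude())
    print("t",o["time_s"],"shift",np.round(r.inv().apply(np.array(p)-o["eef_pos"]),4),"turn",np.round(best.as_rotvec(),4),"F",np.round(o["force"],1))
E
python3 -c "
from h import *
goal([.518,.177,.28],-17)"
```

```text
t 0.1 shift [ 0.545  -0.4985 -0.0745] turn [-0.0017 -0.001  -0.8513] F [ 0.2  0.2 -0.2]
```
Distance 0.74; need 15+ rows. Two calls: first straight-ish up and half. "each row is the pose to reach; what a row does not reach only later rows make up." So can repeat final pose. Rise first 2 rows. Intermediate rows can be the final target repeated? It goes max 0.05m per row toward target. Do first: rise; then final target 11 times, then again. But after the first call, remaining is relative to commanded pose — recompute.

Units first: shifts go in units of 20 mm and turns go in units of 0.05 rad. So -0.05 m is -2.5, 0.545 m is 27.25, -0.851 rad is -17.02.

steer_hand(
  plan=[
    [[0,0,-2.5],[0,0,0]],
    [[0,0,-3.75],[0,0,0]],
    [[27.25,-24.925,-3.725],[0,0,-17.02]],
    [[27.25,-24.925,-3.725],[0,0,-17.02]],
    [[27.25,-24.925,-3.725],[0,0,-17.02]],
    [[27.25,-24.925,-3.725],[0,0,-17.02]],
    [[27.25,-24.925,-3.725],[0,0,-17.02]],
    [[27.25,-24.925,-3.725],[0,0,-17.02]],
    [[27.25,-24.925,-3.725],[0,0,-17.02]],
    [[27.25,-24.925,-3.725],[0,0,-17.02]],
    [[27.25,-24.925,-3.725],[0,0,-17.02]],
    [[27.25,-24.925,-3.725],[0,0,-17.02]],
  ],
  jaw=0.07,
  grip_n=10,
)

```text
time_s: 1.3
eef_pos: [0.4238, -0.0404, 0.2799]
ee_rot: [0.804, 0.595, -0.0, 0.0]
force: [0.1, -0.4, 0.1]
opening: 0.0699
grip_force: 0.0
```

```bash
python3 -c "
from h import *
goal([.518,.177,.28],-17)"
```

```text
t 1.3 shift [ 2.354e-01  2.650e-02 -2.000e-04] turn [ 0.0001  0.0002 -0.0003] F [ 0.1 -0.4  0.1]
```

To row units: 0.235 m is 11.75, 0.0265 m is 1.325.

steer_hand(
  plan=[
    [[11.75,1.325,0],[0,0,0]],
    [[11.75,1.325,0],[0,0,0]],
    [[11.75,1.325,0],[0,0,0]],
    [[11.75,1.325,0],[0,0,0]],
    [[11.75,1.325,0],[0,0,0]],
    [[11.75,1.325,0],[0,0,0]],
    [[11.75,1.325,0],[0,0,0]],
  ],
)

```text
time_s: 2.0
eef_pos: [0.5175, 0.1748, 0.279]
ee_rot: [0.804, 0.595, -0.001, -0.0]
force: [-0.3, 0.6, -0.3]
opening: 0.07
grip_force: 0.0
```

```bash
python3 - <<'E'
from h import *
M=ctrl.camera_model("wrist");im,d=ctrl.get_image("wrist");cv2.imwrite("pics/w1.png",im);np.save("pics/w1.npy",d);np.save("pics/wM.npy",M,allow_pickle=True)
goal([.518,.177,.28],-17)
E
```

```text
t 2.05 shift [ 0.003  -0.0003 -0.0004] turn [-0.0009  0.0013 -0.0003] F [-0.6 -0.1 -0.7]
```

View pics/w1.png

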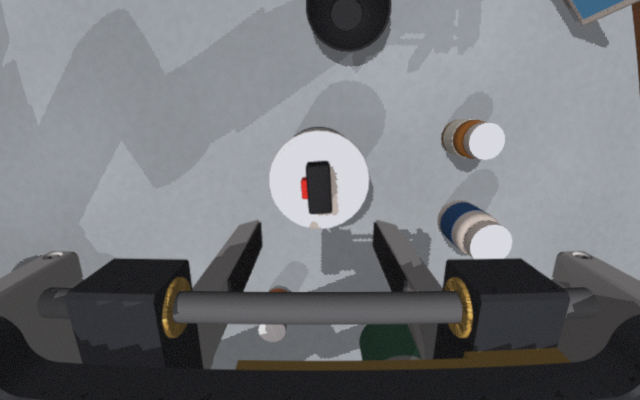

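The wrist view shows the grip's top at (319,187), aligned with the fingers, with the red button on its left at (305,187). I refine position and yaw from this view.

```bash
python3 - <<'E'
from h import *
np.set_printoptions(precision=4,suppress=True)
M=np.load("pics/wM.npy",allow_pickle=True).item();im=cv2.imread("pics/w1.png");d=np.load("pics/w1.npy")
x0,x1,y0,y1=260,375,120,235
c=cv2.cvtColor(im,cv2.COLOR_BGR2HSV)[y0:y1,x0:x1].reshape(-1,3)
vs,us=np.mgrid[y0:y1,x0:x1];uv=np.c_[us.ravel(),vs.ravel()];P=deproj(M,uv,d[y0:y1,x0:x1].ravel())
top=(c[:,2]<70)&(P[:,2]>.163)
print("ztop",np.median(P[top],0),np.percentile(P[top],[5,95],axis=0)[:,2])
zt=np.median(P[top,2]);Q=onz(M,uv[top],zt)[:,:2];print(cv2.minAreaRect(Q.astype(np.float32)))
w=(c[:,2]>190)&(c[:,1]<30)&(P[:,2]>.11);zl=np.median(P[w,2]);h=cv2.convexHull(uv[w].astype(np.int32)).reshape(-1,2)
print("lid z",zl,cv2.minEnclosingCircle(onz(M,h,zl)[:,:2].astype(np.float32)))
r=((c[:,0]<8)|(c[:,0]>170))&(c[:,1]>130);print("red",np.median(P[r],0),r.sum())
E
```

```text
ztop [0.5201 0.1776 0.1694] [0.1679 0.1707]
((0.514723539352417, 0.16645856201648712), (0.0714346319437027, 0.115651935338974), 73.15370178222656)
lid z 0.12951353566675128 ((0.5193337202072144, 0.1763010174036026), 0.054962486028671265)
red [0.5058 0.1804 0.1634] 123
```

steer_hand(
  plan=[
    [[0.15,0.05,2],[0,0,0]],
    [[0.15,0.05,3.75],[0,0,0]],
    [[0.15,0.05,4.5],[0,0,0]],
    [[0.15,0.05,4.5],[0,0,0]],
    [[0.15,0.05,4.5],[0,0,0]],
  ],
  jaw=0,
  grip_n=20,
)

```text
time_s: 2.55
eef_pos: [0.5201, 0.1764, 0.1917]
ee_rot: [0.804, 0.594, 0.001, 0.001]
force: [0.1, -0.7, 0.5]
opening: 0.0334
grip_force: 0.0
```

steer_hand(
  plan=[
    [[0,0,0.35],[0,0,0]],
    [[0,0,0.7],[0,0,0]],
    [[0,0,0.9],[0,0,0]],
    [[0,0,1.1],[0,0,0]],
    [[0,0,1.3],[0,0,0]],
  ],
)

```text
time_s: 3.05
eef_pos: [0.5209, 0.1771, 0.1672]
ee_rot: [0.804, 0.595, 0.002, 0.001]
force: [-2.6, -1.6, 11.5]
opening: 0.0004
grip_force: 5.9
```

To row units: 0.012 m is 0.6, 0.01 m is 0.5.

steer_hand(
  plan=[
    [[0,0,0.2],[0,0,0]],
    [[0,0,0.4],[0,0,0]],
    [[0,0,0.5],[0,0,0]],
    [[0,0,0.6],[0,0,0]],
    [[0,0,0.6],[0,0,0]],
  ],
)

```text
time_s: 3.55
eef_pos: [0.5217, 0.1774, 0.1633]
ee_rot: [0.804, 0.595, 0.005, 0.003]
force: [-10.4, -2.9, 32.7]
opening: 0.0
grip_force: 16.6
```

To row units: 0.003 m is 0.15, -0.001 m is -0.05.

steer_hand(
  plan=[
    [[-0.05,0.05,0.15],[0,0,0]],
    [[0,0,0.15],[0,0,0]],
    [[0,0,0.15],[0,0,0]],
  ],
)

```text
time_s: 3.85
eef_pos: [0.5221, 0.1774, 0.1631]
ee_rot: [0.804, 0.595, 0.006, 0.004]
force: [-12.7, -3.6, 40.6]
opening: 0.0004
grip_force: 20.6
```

steer_hand(
  plan=[
    [[0,0,-1.5],[0,0,0]],
    [[0,0,-3],[0,0,0]],
    [[0,0,-4.5],[0,0,0]],
    [[0,0,-5.75],[0,0,0]],
    [[0,0,-5.75],[0,0,0]],
  ],
  jaw=0.06,
  grip_n=10,
)

```text
time_s: 4.35
eef_pos: [0.5213, 0.1776, 0.2687]
ee_rot: [0.804, 0.595, 0.004, 0.002]
force: [-0.3, 0.3, -0.3]
opening: 0.0371
grip_force: 0.0
```

```bash
python3 - <<'E'
from h import *
np.set_printoptions(precision=4,suppress=True)
M=ctrl.camera_model("wrist");im,d=ctrl.get_image("wrist");ims,_=ctrl.get_image("side")
cv2.imwrite("pics/s2.png",np.hstack([cv2.resize(ims[125:200,270:345],(400,400),interpolation=cv2.INTER_CUBIC),cv2.resize(im[100:260,240:400],(400,400))]))
x0,x1,y0,y1=260,375,120,235
m=np.zeros((400,640),np.uint8);m[y0:y1,x0:x1]=1
vs,us=np.mgrid[0:400,0:640];uv=np.c_[us.ravel(),vs.ravel()];P=deproj(M,uv,d.ravel()).reshape(400,640,3)
hs=cv2.cvtColor(im,cv2.COLOR_BGR2HSV)
b=(m>0)&(hs[...,2]<70)&(P[...,2]>.155)&(P[...,2]<.18)
b=b.astype(np.uint8);n,L,S,C=cv2.connectedComponentsWithStats(b);i=1+S[1:,4].argmax();b=L==i
zt=np.median(P[b][:,2]);print("top z",zt,cv2.minAreaRect(onz(M,uv[b.ravel()],zt)[:,:2].astype(np.float32)))
w=(m>0)&(hs[...,2]>190)&(hs[...,1]<30)&(P[...,2]>.1);zl=np.median(P[w][:,2]);h=cv2.convexHull(uv[w.ravel()].astype(np.int32)).reshape(-1,2)
print("lid z",zl,cv2.minEnclosingCircle(onz(M,h,zl)[:,:2].astype(np.float32)))
goal([.519,.177,.130],-17)
E
```

```text
top z 0.16319947859886727 ((0.5197859406471252, 0.1768602579832077), (0.04889241233468056, 0.022722700610756874), 77.4140625)
lid z 0.12337966225250935 ((0.5195068717002869, 0.1761157363653183), 0.054866306483745575)
t 4.45 shift [-0.0003 -0.0006  0.1337] turn [ 0.0003 -0.0001 -0.0002] F [ 0.4  1.  -0.1]
```

View pics/s2.png

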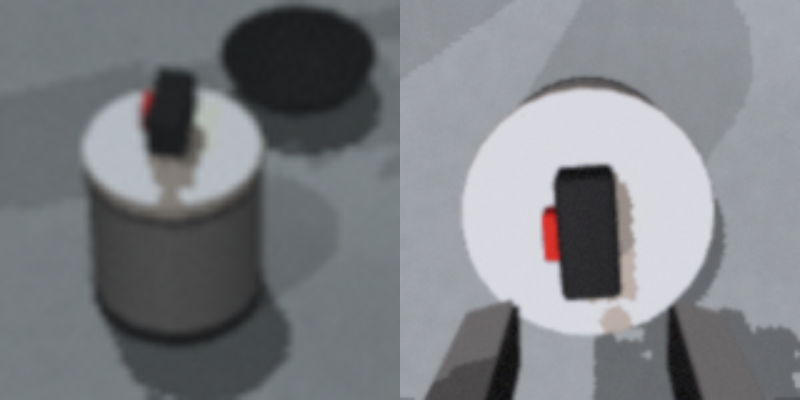

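The orange seal is hidden and the lid is 7 mm lower (top at 0.1234), so it is seated. The grip is yawed about 4° from the tool, so I correct that and descend open around it.

To row units: 0.06 m is 3, -0.0005 m is -0.025, -0.07 rad is -1.4.

steer_hand(
  plan=[
    [[0,-0.025,1.5],[0,0,-1.4]],
    [[0,-0.025,3],[0,0,-1.4]],
    [[0,-0.025,4.5],[0,0,-1.4]],
    [[0,-0.025,5.75],[0,0,-1.4]],
    [[0,-0.025,6.6],[0,0,-1.4]],
    [[0,-0.025,6.6],[0,0,-1.4]],
  ],
  jaw=0.06,
  grip_n=10,
)

```text
time_s: 5.05
eef_pos: [0.5162, 0.1765, 0.1268]
ee_rot: [0.783, 0.622, -0.004, -0.002]
force: [0.1, -0.5, 0.6]
opening: 0.06
grip_force: 0.0
```

```bash
python3 -c "
from h import *
goal([.5195,.1767,.130],-13)"
```

```text
t 5.05 shift [ 0.0009  0.0031 -0.0032] turn [-0.0082  0.0041 -0.0001] F [ 0.1 -0.5  0.6]
```

steer_hand(
  plan=[
    [[0,0,0],[0,0,0]],
    [[0,0,0],[0,0,0]],
    [[0,0,0],[0,0,0]],
  ],
)

```text
time_s: 5.35
eef_pos: [0.5196, 0.1773, 0.133]
ee_rot: [0.783, 0.622, 0.001, 0.0]
force: [0.3, -0.7, 0.3]
opening: 0.0597
grip_force: 0.0
```

```bash
python3 -c "
from h import *
goal([.5195,.1767,.130],-13)"
```

```text
t 5.35 shift [-0.0006  0.      0.003 ] turn [ 0.0014 -0.0006 -0.0001] F [ 0.3 -0.7  0.3]
```

To row units: 0.003 m is 0.15.

steer_hand(
  plan=[
    [[0,0,0.15],[0,0,0]],
    [[0,0,0.15],[0,0,0]],
    [[0,0,0.15],[0,0,0]],
    [[0,0,0.15],[0,0,0]],
    [[0,0,0.15],[0,0,0]],
    [[0,0,0.15],[0,0,0]],
    [[0,0,0.15],[0,0,0]],
  ],
  jaw=0,
  grip_n=35,
)

```text
time_s: 6.05
eef_pos: [0.5196, 0.1771, 0.1299]
ee_rot: [0.783, 0.622, 0.001, 0.001]
force: [-0.7, -0.7, 3.3]
opening: 0.0238
grip_force: 39.2
```

steer_hand(
  plan=[
    [[0,0,-0.15],[0,0,0]],
    [[0,0,-0.4],[0,0,0]],
    [[0,0,-0.7],[0,0,0]],
    [[0,0,-1],[0,0,0]],
    [[0,0,-1],[0,0,0]],
  ],
)

```text
time_s: 6.55
eef_pos: [0.5194, 0.1771, 0.1501]
ee_rot: [0.783, 0.622, 0.0, 0.0]
force: [2.4, 0.1, -3.2]
opening: 0.0237
grip_force: 35.0
```

Pull is −3 N, which matches the rod's spring, so the rod is free. Continuing up.

steer_hand(
  plan=[
    [[0,0,-0.3],[0,0,0]],
    [[0,0,-0.6],[0,0,0]],
    [[0,0,-0.9],[0,0,0]],
    [[0,0,-1.15],[0,0,0]],
    [[0,0,-1.4],[0,0,0]],
    [[0,0,-1.65],[0,0,0]],
    [[0,0,-1.65],[0,0,0]],
  ],
)

```text
time_s: 7.25
eef_pos: [0.5191, 0.1772, 0.1826]
ee_rot: [0.783, 0.623, 0.0, 0.0]
force: [1.1, -0.3, -5.9]
opening: 0.0239
grip_force: 35.0
```

steer_hand(
  plan=[
    [[0,0,-0.3],[0,0,0]],
    [[0,0,-0.6],[0,0,0]],
    [[0,0,-0.9],[0,0,0]],
    [[0,0,-1.15],[0,0,0]],
    [[0,0,-1.4],[0,0,0]],
    [[0,0,-1.6],[0,0,0]],
    [[0,0,-1.6],[0,0,0]],
    [[0,0,-1.6],[0,0,0]],
  ],
)

```text
time_s: 8.05
eef_pos: [0.519, 0.1772, 0.2141]
ee_rot: [0.783, 0.622, -0.0, -0.0]
force: [1.9, 0.5, -5.5]
opening: 0.0236
grip_force: 35.0
```

steer_hand(
  plan=[
    [[0,0,-0.1],[0,0,0]],
    [[0,0,-0.15],[0,0,0]],
    [[0,0,-0.15],[0,0,0]],
  ],
)

```text
time_s: 8.35
eef_pos: [0.5191, 0.1772, 0.2172]
ee_rot: [0.783, 0.622, -0.0, 0.0]
force: [2.6, -0.5, -6.2]
opening: 0.0239
grip_force: 35.0
```

steer_hand(
  plan=[
    [[0,0,-0.05],[0,0,0]],
    [[0,0,-0.075],[0,0,0]],
    [[0,0,-0.075],[0,0,0]],
    [[0,0,-0.075],[0,0,0]],
  ],
)

```text
time_s: 8.75
eef_pos: [0.5191, 0.1772, 0.2186]
ee_rot: [0.783, 0.622, -0.0, 0.0]
force: [1.1, -0.8, -6.6]
opening: 0.0241
grip_force: 35.0
```

```bash
python3 - <<'E'
from h import *
ims,_=ctrl.get_image("side");c=ims[90:215,245:370]
cv2.imwrite("pics/s3.png",cv2.resize(c,(600,600),interpolation=cv2.INTER_CUBIC))
E
```

```text
(no output)
```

View pics/s3.png

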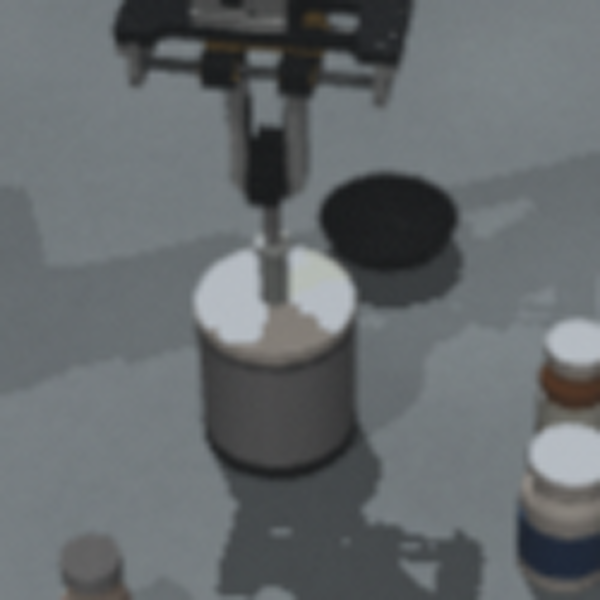

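Rod and sleeve are both out, the seal is hidden, and the canister is standing. A quick depth check of grip top and lid height follows, to rule out slip.

```bash
python3 - <<'E'
from h import *
M=ctrl.camera_model("side");im,d=ctrl.get_image("side")
def z(u,v): return np.round(deproj(M,[[u,v]],[d[v,u]])[0],4)
f=125/600
for nm,x,y in(("lidL",230,300),("lidR",330,290),("grip col",268,150),("",268,165),("",268,180),("",268,195),("",268,203),("rod",273,212),("rod",273,220),("rod",273,229),("collar",272,240),("",272,246),("sleeve",274,260)):
    print(nm,z(int(round(245+x*f)),int(round(90+y*f))),end=" ")
print(np.round(ctrl.observe()["force"],1))
E
```

```text
lidL [0.4891 0.1749 0.1245] lidR [0.5588 0.1766 0.1265] grip col [0.5196 0.1779 0.2488]  [0.5185 0.1529 0.2568]  [0.518  0.1513 0.2425]  [0.5176 0.1523 0.2298]  [0.5175 0.1509 0.227 ] rod [0.5209 0.1675 0.205 ] rod [0.5207 0.1707 0.1942] rod [0.5204 0.1694 0.187 ] collar [0.5203 0.1716 0.1768]  [0.52   0.1659 0.1774] sleeve [0.5196 0.165  0.1656] [ 1.5 -0.5 -5.9]
```

```bash
python3 -c "
from workcell import ctrl
print(ctrl.hand_in())"
```

```text
the job is handed in; nothing more can be done
None
```

I pressed the lid home (its top came down about 7 mm and the seal no longer shows) and drew the pump up 88.7 of its 90 mm. I handed in while still holding it there at 35 N, with the canister standing on the counter; the hand-in gave no verdict back.

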